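Hang the freshly sprayed wagon side to dry

ROBOT

A 7-joint arm with a two-finger parallel gripper is mounted at the origin on the work surface. World frame = base frame: x ahead of the robot, y to its left, z up, the work surface at z = 0. Lengths are in mm, angles in rad, forces in N, time in s.
With the tool pointing down it reaches from about 425 to 825 mm from the base axis. Payload 3.6 kg.
Tool frame: the origin (TCP) lies at the very end of the fingers, on their centre line; the grasp point (between the pads) lies 19 mm behind it (grip_point_offset is the distance from the TCP to the grasp point, in mm); z points along the fingers, y is the line along which they close (so a half turn about z gives the same grasp; the last joint's range is limited). The gripper opens to 85 mm and grips with 20 to 120 N. Pads are 22 mm wide; open, the fingers measure 114 mm over their backs; the gripper's body (76 mm by 85 mm) begins 54 mm behind the grasp point. The pads swing forward as they close: fully open they stand 13 mm farther back than shut.
Start: joints at [1.167, 0.615, -0.013, 1.423, 0.008, 1.103, -0.04], TCP at [239.779, -604.127, 231.297] pointing down, gripper open.
Joint ranges: [-3.12, 3.12], [-0.3, 2.06], [-1.34, 1.32], [0.26, 2.42], [-1.36, 4.5], [0.01, 1.98], [-2.84, 2.84]. Speed limits (rad/s): [2.79, 2.79, 3.14, 3.14, 3.14, 3.14, 3.14].

INTERFACE

Orientations are given as a rotation vector (axis times angle).
In Python, from workcell import * gives the robot as it stands.
- The arm moves only by the tool servo_tool, never from a script. Its argument "moves" is a list of rows, each a list of 3 entries, a list of its own where there are three numbers: the shift along the world's x, y, z in m, then the turn, a rotation vector about the world's x, y, z in degrees, then the opening, from 0 (shut) to 1 (fully open). In form: [[[x, y, z], [wx, wy, wz], gripper], ...]. A call has 1 to 8 rows; each row shifts and turns the commanded pose from where the row before left it; what a row does not reach is not made up. A row lasts 1/10 s, in which the tool goes at most 50 mm and 8.59 degrees, less where a joint would pass 70% of its speed; a pose out of reach is approached as far as the arm can. A call is refused whole if a number of a shift passes 0.05 or a number of a turn 8.59, either way. A call with a gripper value outside its range is refused whole. The fingers move at their own pace and stop on an object; "newtons" is the grip in N (left out, the last holds). Time passes only in rows, so rows that do not move let the fingers close. It gives the time, the measured TCP pose, the force, the opening and the grip force at its end, in the units of the state.
- sense(): the state, without advancing time (a new reading comes with each control period).
- grab_frame(name): name is "side" or "top"; returns a dict with "pixels" (400x640x3 uint8, blue, green, red), "fovy" (degrees; the focal length in pixels is half the picture's height over the tangent of half this angle, whatever the lens; pixels are square), "cx", "cy" (the principal point, pixels), "k1" (the pictures are not rectified: a ray, as slopes to the right and down, at radius r is drawn at 1 + k1 r^2 times it, then the intrinsics apply), "position" and "attitude" of the camera in the world. Camera axes: x right, y down, z forward; pixel columns grow to the right and rows downward; lengths in mm; the calibration is good to about 2 mm. A picture is of the moment at which its call begins. There is no depth.
- job_done(): hands the job in; it is judged then, once.
The state is a dict: "clock": time; "joints": joint angles; "qvel": joint speeds; "joint_efforts": joint torques, N m; "position": TCP position; "tcp_rot": TCP orientation; "contact_force": force on the tool from outside, world axes, zero at the start; "moment": the same for the moment, N m; "opening": finger opening in mm; "gripper_force": force on a finger pad.
Only numpy, scipy, OpenCV 4.12 (cv2) and the standard library are available. Lean on these libraries where they do the work, as an engineer would, in place of code of your own. Each camera call takes 0.05 s, during which the arm holds its last target. There are 200 camera calls.

TASK

The red wagon panel in the rack is wet with paint, so do not touch it with the gripper: put both prongs of the yellow-handled lifter through its eye, lift it out of the rack and hang it by its eye on the empty drying peg, between the peg's lip and its post. Then stand the lifter back upright in the middle of its green pad. Leave the finished panels, bottles, jars and spray can where they are, and let the wet panel touch none of them.

Things in the scene. Friction and masses are not known exactly. Their poses are not given: they have to be found in the camera images.
- wet_panel: Freshly sprayed red wagon side panel, 6 mm thick (x): board 100 mm wide (y), 65 mm high, and above it a tab 68 mm wide with an oblong eye through it, 48 mm wide, open from 65 to 97 mm above the origin; 107 mm high in all; about 80 g. Origin: centre of the lower edge, z up. Stands loose in the rack's slots, facing as the rack, lower edge 12 mm above the table.
- wet_eye (a point): Middle of the underside of the top bar of the wet red panel's eye (97 mm above the panel's origin): the place that bears on the lifter's tines or on the peg. Axes as the panel's.
- lifter: Two-pronged lifter, about 300 g, loose, upright on the pad. Origin: underside of the foot, below the handle. Foot 44 mm wide, x -30 to 18 mm, 14 mm high; yellow upright handle 20 x 20 mm, top at 111 mm. Two level tines 6 mm thick run along +x at y = +-14 mm, axes 10 mm above the underside, to x = 94 mm, with tips turned up 4 mm; the 22 mm between them admits the peg.
- pad: Flat green pad, fixed, 120 x 100 x 4 mm, the lifter's home. Origin: centre of its underside.
- rack: Wooden rack, fixed: base 60 x 130 x 12 mm, two slotted uprights 62 mm high at y = +-(42 to 60) mm; their 8 mm slots hold the wet panel's side edges and are open at the top: the panel lifts out straight up, free after 50 mm. Origin: centre of the base's underside; x points through the panel away from the robot, z up.
- peg_free: The empty drying stand, fixed: base 90 x 100 x 12 mm, post 12 mm thick and 234 mm high at the origin (base's underside), and a level steel peg 8 mm thick along the stand's -x (towards the robot), axis 225 mm above the table, ending 66 mm from the post's axis in an upturned lip, its top at 235 mm. z up.
- peg_seat (a point): On the top of the empty peg, midway along it: 34 mm from the post's axis, 229 mm above the table. Axes as the stand's: the peg points along -x.
- peg_blue: Same kind of stand, its peg taken by the blue panel. Fixed.
- peg_green: Same kind of stand, its peg taken by the green panel. Fixed.
- blue_eye (a point): Middle of the underside of the eye's top bar of the finished blue panel, of the red one's shape and size, hanging loose on its peg, its lower edge about 132 mm above the table. Leave alone.
- green_eye (a point): The same point of the finished green panel on its peg. Leave alone.
- blue_panel: Finished blue panel (origin: centre of the lower edge).
- green_panel: Finished green panel (origin: centre of the lower edge).
- spray_can: Spray can, 48 mm diameter, 150 mm high, loose, stands upright; origin under its centre. Leave standing.
- glue: White glue bottle, 34 mm diameter, 110 mm high, loose, stands upright; origin under its centre. Leave standing.
- jar_l: Paint jar with orange label, 36 mm diameter, 60 mm high, loose, stands upright; origin under its centre. Leave standing.
- jar_r: Paint jar with blue label, 36 mm diameter, 60 mm high, loose, stands upright; origin under its centre. Leave standing.
- paint_tray: Wooden tray with four paint jars, fixed, 110 x 100 mm, 67 mm high. Origin: centre of its underside.
Things that resemble listed ones, but are neither listed nor needed, are in the scene too. What is shaped like the peg_free but purple is not meant. Leave any orange look-alike of the rack alone.

How it is judged (in metres and radians):
On the way, in this order (a step that is already met when the one before it is completed fails the run):
1. The wet panel is lifted clear of the rack on the lifter (z of wet_panel in the frame of rack above 0.066 m and contact force between lifter and wet_panel above 0.1 N), for 0.2 s.
2. The wet panel hangs by its eye on the empty peg, free of the lifter (x of wet_eye in the frame of peg_free between -0.058 and -0.01 m and y of wet_eye in the frame of peg_free between -0.015 and 0.015 m and z of wet_eye in the frame of peg_free between 0.221 and 0.236 m and angle between wet_panel's own z axis and vertical below 0.3 rad and contact force between lifter and wet_panel below 0.05 N), for 0.2 s.
At the end, for the whole second after the job is handed in: Wet panel at rest, eye on the empty peg: eye's top bar 10-58 mm from the post axis, within 15 mm of the peg axis sideways, 221-236 mm high, tilt < 0.3 rad, free of the lifter. Lifter at rest, upright (0.1 rad) on the pad, origin within 35 mm of its centre (all of step 2 and linear speed of wet_panel below 0.03 m/s and horizontal distance between lifter and pad below 0.035 m and angle between lifter's own z axis and vertical below 0.1 rad and height (world z) of lifter below 0.01 m and linear speed of lifter below 0.02 m/s); the robot touches nothing.
It fails at once if The gripper or arm touches the wet red panel (contact force between any of the fingers, the arm and wet_panel above 0.2 N).
It fails at once if The wet red panel is knocked over or falls flat (tilts more than 0.7 rad) (angle between wet_panel's own z axis and vertical above 0.7 rad).
It fails at once if The wet red panel touches another panel, a bottle, a jar or the spray can (contact force between wet_panel and spray_can above 0.2 N or contact force between wet_panel and glue above 0.2 N or contact force between wet_panel and jar_l above 0.2 N or contact force between wet_panel and jar_r above 0.2 N or contact force between wet_panel and blue_panel above 0.2 N or contact force between wet_panel and green_panel above 0.2 N).
It fails at once if A finished panel is shifted on its peg by more than 20 mm (distance of any of blue_eye, green_eye from where it was at the start of the episode above 0.02 m).
It fails at once if The spray can, glue bottle or a jar is moved more than 25 mm or tipped (distance of any of spray_can, glue, jar_l, jar_r from where it was at the start of the episode above 0.025 m or angle between any of spray_can, glue, jar_l, jar_r's own z axis and vertical above 0.4 rad).
It also fails if it takes over 72 s, if anything falls off the work surface, if the arm or the gripper's body presses on something with over 40 N, if the wrist force passes 120 N, or if a joint passes its speed limit or range.

## Working session

There is one attempt and no reset: what is moved stays moved. The work goes in short steps, Python scripts to look and compute and a tool call to move; the robot and the scene stay as the last step left them, time stands still between calls to the robot, and variables do not carry over. Pictures are saved under pics/ and viewed, at most 10 in all, crops included, and the job is handed in when it is done.

Besides the shell and the picture viewer there is one more tool, called after "Request:" as name(argument=value, ...) on one line, values as JSON. servo_tool: Moves the arm, as the interface text tells. Its arguments: {"type":"object","properties":{"moves":{"type":"array","items":{"type":"array"}},"newtons":{"type":"number"}},"required":["moves"]}

```bash
mkdir -p pics; python3 - <<'E'
from workcell import *
import cv2,pickle
s=sense();print(s)
for n in("side","top"):
    f=grab_frame(n);cv2.imwrite(f"pics/{n}0.png",f["pixels"]);pickle.dump(f,open(f"{n}0.pkl","wb"))
    print({k:v for k,v in f.items() if k!="pixels"})
E
```

```text
{'clock': 0.0, 'joints': array([ 1.16652693,  0.61595066, -0.01260593,  1.42496679,  0.00807847,
        1.10340215, -0.04036574]), 'qvel': array([ 2.08396863e-03,  5.56030863e-04, -7.48235361e-05, -1.51470478e-04,
       -5.13239085e-04,  1.96535790e-04,  8.86413050e-05]), 'joint_efforts': array([ 9.15970013e-04, -4.69213200e+01,  2.59755291e-01, -1.71035439e+01,
        1.00116167e-02,  9.80672543e-03, -3.56050506e-06]), 'position': array([ 239.46457773, -603.4233439 ,  230.09528567]), 'tcp_rot': array([-3.08311492e+00, -5.89511802e-01,  8.31536017e-04]), 'contact_force': array([ 0.47486855, -0.62485912,  0.44334248]), 'moment': array([-0.01413663, -0.02700218,  0.02874326]), 'gripper_force': 0.0, 'opening': 85.58645587292744}
{'fovy': 54.90658691749556, 'cx': 323.92496709239566, 'cy': 197.75323677614313, 'k1': 0.00827795303987475, 'position': array([196.89834385, 982.03296733, 724.25263775]), 'attitude': array([-0.3755066 ,  2.55976515, -1.47324453])}
{'fovy': 43.81788689338714, 'cx': 325.70621946425257, 'cy': 197.8476758566362, 'k1': -0.05320335611631809, 'position': array([ 190.53318559,   36.02685795, 1718.25994547]), 'attitude': array([-2.19376439,  2.0145606 , -0.22009466])}
```

View pics/side0.png

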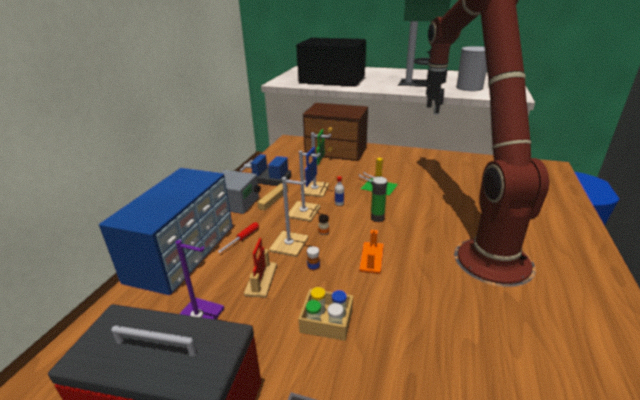

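View pics/top0.png

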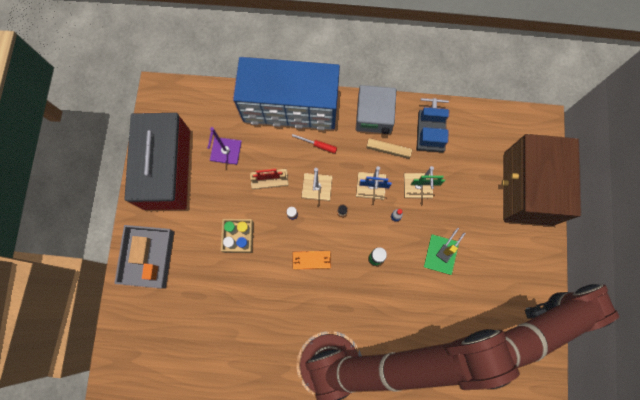

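The top view (up is +x, right is -y) shows the lifter on its green pad at (445,250). The red panel is in the wooden rack at (269,177), and the orange look-alike rack is at (311,260). The empty wooden peg stand is at (317,186), the purple look-alike at (225,150), and the taken pegs at (373,184) and (424,184). I choose the wooden rack and the wooden stand at 317, and will check them in a crop.

```bash
cat > h.py <<'E'
import numpy as np,cv2,pickle
from scipy.spatial.transform import Rotation as R
def cal(f):
    F=200/np.tan(np.radians(f["fovy"])/2); return F,np.array([[F,0,f["cx"]],[0,F,f["cy"]],[0,0,1]]),np.array([f["k1"],0,0,0.]),R.from_rotvec(f["attitude"]).as_matrix()
def proj(f,P):
    F,K,d,A=cal(f); Rc=A.T
    return cv2.projectPoints(np.float64(P).reshape(-1,1,3),cv2.Rodrigues(Rc)[0],-Rc@f["position"],K,d)[0][:,0]
def ray(f,uv):
    # r^2 refers to the undistorted slopes
    F,K,d,A=cal(f); p=cv2.undistortPoints(np.float64(uv).reshape(-1,1,2),K,d)[:,0]
    return np.c_[p,np.ones(len(p))]@A.T
def atz(f,uv,z):
    r=ray(f,uv); z=np.broadcast_to(z,len(r)); return f["position"]+r*((z-f["position"][2])/r[:,2])[:,None]
def tri(fs,uvs):
    A=np.zeros((3,3));b=np.zeros(3)
    for f,u in zip(fs,uvs):
        r=ray(f,[u])[0];r/=np.linalg.norm(r);M=np.eye(3)-np.outer(r,r);A+=M;b+=M@f["position"]
    return np.linalg.solve(A,b)
E
python3 - <<'E'
import cv2,numpy as np
t=cv2.imread("pics/top0.png");s=cv2.imread("pics/side0.png")
def c(i,x,y,w,h,k):return cv2.resize(i[y:y+h,x:x+w],None,fx=k,fy=k,interpolation=cv2.INTER_CUBIC)
o=np.zeros((600,800,3),np.uint8)
a=c(t,240,155,100,50,5);o[:250,:500]=a          # top rack+peg, x5
a=c(t,420,225,50,50,6);o[:300,500:]=a           # lifter top x6
a=c(s,240,170,75,130,2.3)
a=c(s,240,170,75,60,5);o[300:600,0:375]=a       # peg side
a=c(s,350,150,53,50,8);o[300:600,376:]=a[:300,:424] if a.shape[0]>=300 else 0
cv2.imwrite("pics/c1.png",o)
E
```

```text
(no output)
```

View pics/c1.png

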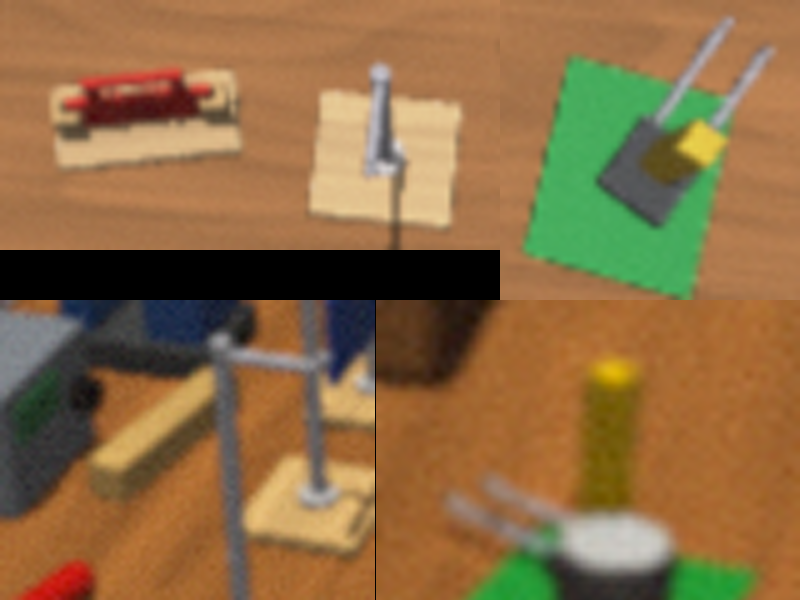

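The crop shows the red panel in the wooden rack and the stand with an empty steel peg pointing towards the robot. The lifter on the pad has its handle top at crop (702,145), and its tines point up and to the right. The choice holds, so I fit the poses now.

```bash
cat > fit.py <<'E'
from h import *
from scipy.optimize import least_squares
T=pickle.load(open("top0.pkl","rb"));S=pickle.load(open("side0.pkl","rb"))
def cr(p,x,y,k): return (np.array(p,float)+.5)/k-.5+[x,y]
def fit(obs,g):
    def res(q):
        out=[]
        for f,l,u in obs:
            P=R.from_euler("z",q[2]).apply(l)+[q[0],q[1],0]; out.append((proj(f,P)-u)[0])
        return np.ravel(out)
    r=least_squares(res,g,x_scale=[10,10,.1],loss="soft_l1");print(np.round(r.x,3),"deg",np.degrees(r.x[2]).round(1));print(np.round(r.fun.reshape(-1,2),1).tolist());return r.x
lt=lambda *p:cr(p,420,225,6)-np.array([500,0])/6
tp=lambda *p:cr(p,240,155,5)
if __name__=="__main__":
    print("lifter");fit([(T,[0,0,115],lt(702,145)),(T,[-30,22,18],lt(597,182)),(T,[-30,-22,18],lt(655,225)),(T,[18,22,18],lt(645,118)),(T,[94,14,19],lt(731,20)),(T,[94,-14,19],lt(770,50))],[450,-400,-.6])
    print("pad",atz(T,[lt(*p) for p in[(570,57),(733,97),(692,298),(524,248)]],4).mean(0))
    print("peg");fit([(T,[45,50,12],tp(322,90)),(T,[45,-50,12],tp(462,103)),(T,[-45,-50,12],tp(450,226)),(T,[-45,50,12],tp(310,212)),(T,[0,0,234],tp(380,72)),(T,[-64,0,235],tp(380,166)),
      (S,[0,0,234],cr((218,345-300),240,170,5)),(S,[-64,0,235],cr((320,358-300),240,170,5))],[600,60,0])
    print("rack");fit([(T,[-30,65,12],tp(60,167)),(T,[-30,-65,12],tp(240,150)),(T,[30,-65,12],tp(236,72)),(T,[0,34,119],tp(84,80)),(T,[0,-34,119],tp(184,73))],[600,250,0])
    print("handle tri",tri([T,S],[lt(702,145),cr((613-376,72),350,150,8)]),"expect z 115")
    for n,u in dict(jar_r=(292,212),jar_l=(342,210),glue=(397,214),can=(378,256)).items():print(n,atz(T,[u],[60 if'j'in n else 110 if n=='glue' else 150])[0].round())
E
python3 fit.py
python3 - <<'E'
import cv2,numpy as np
s=cv2.imread("pics/side0.png")
cv2.imwrite("pics/c2.png",cv2.resize(s[165:305,230:330],None,fx=4.2,fy=4.2,interpolation=cv2.INTER_CUBIC))
E
```

```text
lifter
[ 405.143 -365.446   -0.58 ] deg -33.2
[[-0.3, -0.1], [-0.2, -0.1], [0.6, 0.6], [-0.1, -0.4], [0.0, 0.1], [0.1, -0.0]]
pad [ 399.40774825 -353.16774802    4.        ]
peg
[ 6.00923e+02  9.66070e+01 -6.00000e-03] deg -0.4
[[-0.0, -0.3], [0.0, -0.4], [0.1, -0.3], [-0.2, -0.1], [0.2, -0.1], [-1.8, 1.1], [-0.3, -1.0], [0.7, -1.0]]
rack
[6.14536e+02 2.66320e+02 1.66000e-01] deg 9.5
[[-0.1, -0.2], [0.7, 0.3], [0.4, -0.5], [-0.6, 0.3], [-0.3, 0.1]]
handle tri [ 405.00414748 -366.66321885  114.23524451] expect z 115
jar_r [491. 171.  60.]
jar_l [513.   2.  60.]
glue [ 505. -178.  110.]
can [ 358. -121.  150.]
```

View pics/c2.png

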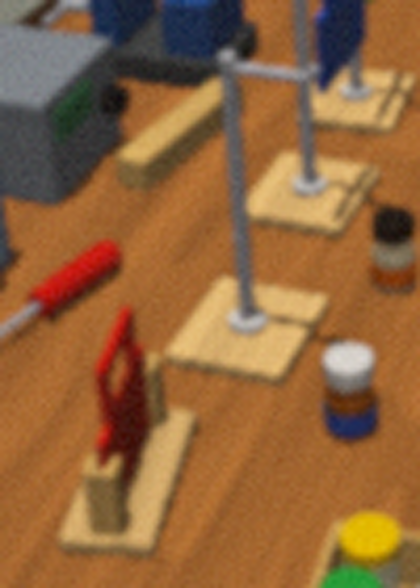

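The fits agree to under 2 px, and the triangulated handle top comes out at z = 114 against 115 expected. Measured poses:
- Lifter: (405,-366), yaw -33°
- Rack: (614,266), yaw 9.5°
- Peg: (601,97), yaw 0°

The two panels look upright and clear in the side crop. I'll move above the handle and grip along the lifter's x.

Request:
servo_tool(moves=[[[0.0237,0.0339,-0.008],[0,0,5],1],[[0.0237,0.0339,-0.008],[0,0,5],1],[[0.0237,0.0339,-0.008],[0,0,5],1],[[0.0237,0.0339,-0.008],[0,0,5],1],[[0.0237,0.0339,-0.008],[0,0,5],1],[[0.0237,0.0339,-0.008],[0,0,5],1],[[0.0237,0.0339,-0.008],[0,0,5],1],[[0,0,0],[0,0,0],1]])

```text
clock: 0.9
position: [409.9, -359.0, 174.2]
tcp_rot: [-2.751, -1.506, -0.007]
contact_force: [0.4, 0.2, 0.7]
opening: 85.4
gripper_force: 0.0
```

Request:
servo_tool(moves=[[[0,0,0],[0,0,0],1],[[0,0,0],[0,0,0],1]])

```text
clock: 1.1
position: [404.7, -368.1, 175.2]
tcp_rot: [2.767, 1.487, -0.002]
contact_force: [0.0, -0.9, -0.3]
opening: 85.3
gripper_force: 0.0
```

Request:
servo_tool(moves=[[[0,0.001,-0.02],[0,0,0],1],[[0,0,-0.025],[0,0,0],1],[[0,0,-0.025],[0,0,0],1],[[0,0,-0.02],[0,0,0],1],[[0,0,-0.013],[0,0,0],1],[[0,0,-0.006],[0,0,0],1],[[0,0,0],[0,0,0],1],[[0,0,0],[0,0,0],1]])

```text
clock: 1.9
position: [406.0, -366.5, 67.0]
tcp_rot: [2.765, 1.489, 0.001]
contact_force: [0.3, -0.4, 0.2]
opening: 85.4
gripper_force: 0.0
```

```bash
python3 - <<'E'
from workcell import *
from h import *
o=np.zeros((300,600,3),np.uint8)
for i,(n,x,y) in enumerate((("top",420,215),("side",350,140))):
    f=grab_frame(n);o[:,300*i:300*i+300]=cv2.resize(f["pixels"][y:y+60,x:x+60],(300,300),interpolation=cv2.INTER_CUBIC)
cv2.imwrite("pics/g1.png",o);s=sense();print(s["position"],s["tcp_rot"],s["contact_force"])
E
```

```text
[ 406.26243243 -366.43476099   67.32106287] [2.76381293e+00 1.48930141e+00 1.20411478e-03] [-0.34757592  0.47669018  0.28177928]
```

View pics/g1.png

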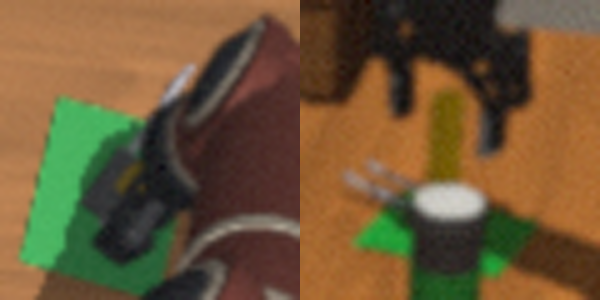

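The side crop shows the handle at (445,130) midway between the fingers at 400 and 490, so I close.

Request:
servo_tool(moves=[[[0,0,0],[0,0,0],0],[[0,0,0],[0,0,0],0],[[0,0,0],[0,0,0],0],[[0,0,0],[0,0,0],0],[[0,0,0],[0,0,0],0],[[0,0,0],[0,0,0],0],[[0,0,0],[0,0,0],0],[[0,0,0],[0,0,0],0]], newtons=80)

```text
clock: 2.8
position: [405.9, -365.9, 66.4]
tcp_rot: [2.765, 1.49, 0.0]
contact_force: [0.5, 0.3, 0.2]
opening: 19.1
gripper_force: 77.8
```

Gripped at 19 mm opening. I raise the lifter and carry it over the bottles, staying on the robot side of the pegs.

Request:
servo_tool(moves=[[[0,0,0.025],[0,0,0],0],[[0,0,0.045],[0,0,0],0],[[0,0,0.05],[0,0,0],0],[[0.004,0.03,0.05],[0,0,2.5],0],[[0.004,0.042,0.01],[0,0,2.5],0],[[0.004,0.042,0],[0,0,2.5],0],[[0.004,0.042,0],[0,0,2.5],0],[[0.004,0.042,0],[0,0,2.5],0]])

```text
clock: 3.6
position: [423.9, -170.3, 238.6]
tcp_rot: [-2.584, -1.784, 0.002]
contact_force: [1.9, -0.1, -0.9]
opening: 18.6
gripper_force: 78.8
```

Request:
servo_tool(moves=[[[0.0,0.042,0],[0,0,3],0],[[0.0,0.042,0],[0,0,3],0],[[0.0,0.042,0],[0,0,3],0],[[0.0,0.042,0],[0,0,3],0],[[0.008,0.042,0],[0,0,3],0],[[0.01,0.042,0],[0,0,3],0],[[0.01,0.042,0],[0,0,3],0],[[0.01,0.042,0],[0,0,3],0]])

```text
clock: 4.4
position: [462.4, 164.8, 238.3]
tcp_rot: [-2.157, -2.283, 0.004]
contact_force: [0.3, -0.4, -3.5]
opening: 19.3
gripper_force: 78.7
```

Request:
servo_tool(moves=[[[0.01,0.035,-0.02],[0,0,2],0],[[0.01,0.03,-0.03],[0,0,2],0],[[0.007,0.012,-0.03],[0,0,2],0],[[0.002,0.004,-0.015],[0,0,0],0],[[0,0,0],[0,0,0],0],[[0,0,0],[0,0,0],0],[[0,0,0],[0,0,0],0]])

```text
clock: 5.1
position: [492.9, 243.9, 145.5]
tcp_rot: [2.039, 2.388, 0.003]
contact_force: [-0.2, 0.5, -1.7]
opening: 19.1
gripper_force: 78.7
```

```bash
python3 - <<'E'
from workcell import *
from h import *
o=np.zeros((500,800,3),np.uint8)
for i,(n,x,y) in enumerate((("top",225,145),("side",220,200))):
    f=grab_frame(n);pickle.dump(f,open(n+"1.pkl","wb"));o[:,400*i:400*i+400]=cv2.resize(f["pixels"][y:y+100,x:x+80],(400,500),interpolation=cv2.INTER_CUBIC)
cv2.imwrite("pics/g2.png",o);s=sense();print(s["position"],s["tcp_rot"],s["contact_force"])
E
```

```text
[492.83048175 244.27982519 145.59523125] [2.03813927 2.38875382 0.0032356 ] [ 0.10150002  0.43409521 -3.18096017]
```

View pics/g2.png

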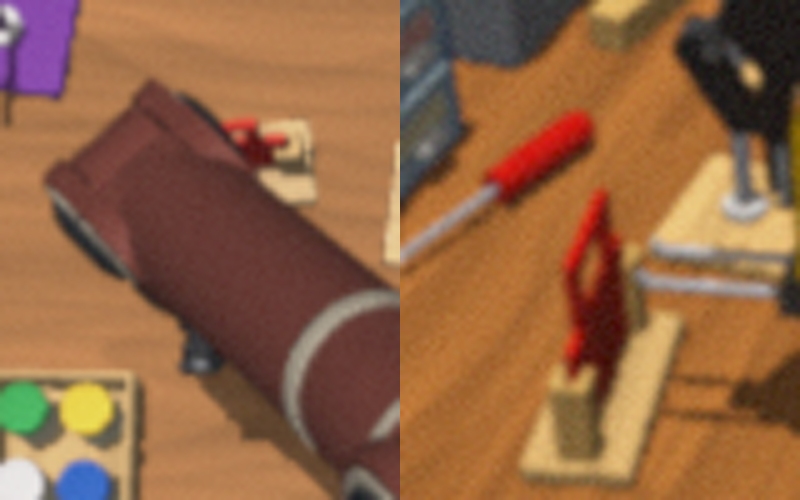

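The side crop shows both tines level, with tips at crop (640,275) and (652,247), aimed at the panel's eye. I check this numerically.

```bash
python3 - <<'E'
from fit import *
S1=pickle.load(open("side1.pkl","rb"))
c=lambda *p:cr((p[0]-400,p[1]),220,200,5)
L=lambda l,y,o:R.from_euler("z",y).apply(l)+o
P=L(np.array([[94,14,10],[94,-14,10],[94,14,15],[94,-14,15]]),np.radians(9.05),[492.8,244.3,83.2])
print("pred tips",proj(S1,P).round(1).tolist(),"seen",c(640,275),c(652,247))
print("rack incl side")
q=fit([(T,[-30,65,12],tp(60,167)),(T,[-30,-65,12],tp(240,150)),(T,[30,-65,12],tp(236,72)),(T,[0,34,119],tp(84,80)),(T,[0,-34,119],tp(184,73)),
 (S1,[0,34,119],c(569,263)),(S1,[0,-34,119],c(602,192)),(S1,[-30,65,12],c(630,480)),(S1,[30,65,12],c(524,468)),(S1,[-30,-65,12],c(683,318))],[614,266,.166])
d=np.array([np.cos(q[2]),np.sin(q[2])])
for x in(115,65):print(x,q[:2]-x*d)
E
```

```text
pred tips [[266.9, 256.4], [269.8, 249.8], [266.8, 254.9], [269.6, 248.3]] seen [267.6 254.6] [270. 249.]
rack incl side
[6.12912e+02 2.67055e+02 1.89000e-01] deg 10.9
[[-0.1, 0.6], [0.6, 0.3], [-0.1, -0.4], [-0.9, 0.9], [-0.5, 0.3], [-0.3, 1.1], [-0.1, -0.5], [0.0, -1.3], [-1.3, -0.4], [0.3, -1.2]]
115 [499.96980799 245.39933215]
65 [549.07531842 254.81468373]
```

Predicted and seen tips agree to about 1 px. I advance through the eye.

Request:
servo_tool(moves=[[[0.0,0.001,-0.001],[0,0,1.3],0],[[0.008,0.0014,0],[0,0,0],0],[[0.012,0.0021,0],[0,0,0],0],[[0.012,0.0021,0],[0,0,0],0],[[0.012,0.0021,0],[0,0,0],0],[[0.01,0.0018,0],[0,0,0],0],[[0.006,0.0012,0],[0,0,0],0],[[0,0,0],[0,0,0],0]])

```text
clock: 6.0
position: [553.0, 256.5, 142.9]
tcp_rot: [2.011, 2.413, 0.001]
contact_force: [-0.3, 0.0, -2.1]
opening: 18.7
gripper_force: 78.6
```

```bash
python3 - <<'E'
from workcell import *
from h import *
f=grab_frame("side");cv2.imwrite("pics/g3.png",cv2.resize(f["pixels"][200:300,220:320],(600,600),interpolation=cv2.INTER_CUBIC));s=sense();print(s["position"],s["tcp_rot"],s["contact_force"])
E
```

```text
[552.09130379 256.48165884 142.86977713] [-2.00999664e+00 -2.41388393e+00  7.71981834e-04] [-0.33450779  0.59812367 -3.0303786 ]
```

View pics/g3.png

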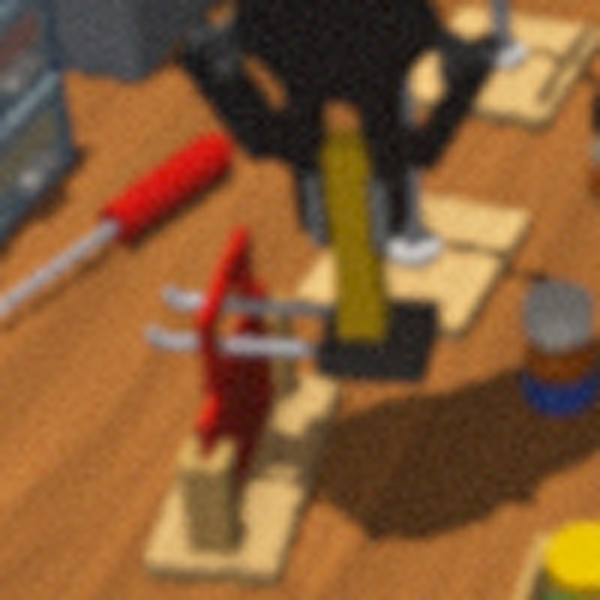

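Both prongs pass through the eye, with tips at (150,335) and (170,300) beyond the panel and no contact force. I lift.

Request:
servo_tool(moves=[[[0,0,0.006],[0,0,0],0],[[0,0,0.006],[0,0,0],0],[[0,0,0.005],[0,0,0],0],[[0,0,0.008],[0,0,0],0],[[0,0,0.012],[0,0,0],0],[[0,0,0.015],[0,0,0],0],[[0,0,0.015],[0,0,0],0],[[0,0,0.015],[0,0,0],0]])

```text
clock: 6.85
position: [552.0, 256.6, 226.5]
tcp_rot: [2.01, 2.415, 0.001]
contact_force: [-0.4, 1.4, -3.5]
opening: 18.6
gripper_force: 78.6
```

Request:
servo_tool(moves=[[[0,0,0.015],[0,0,0],0],[[0,0,0.015],[0,0,0],0],[[0,0,0.015],[0,0,0],0],[[0,0,0.013],[0,0,0],0],[[0,0,0.008],[0,0,0],0],[[0,0,0.002],[0,0,0],0],[[0,0,0],[0,0,0],0],[[0,0,0],[0,0,0],0]])

```text
clock: 7.65
position: [551.7, 256.2, 292.2]
tcp_rot: [-2.009, -2.414, 0.003]
contact_force: [-0.3, -0.2, -4.2]
opening: 19.1
gripper_force: 78.6
```

```bash
python3 - <<'E'
from workcell import *
from h import *
f=grab_frame("side");pickle.dump(f,open("side2.pkl","wb"));cv2.imwrite("pics/g4.png",cv2.resize(f["pixels"][150:270,210:330],(600,600),interpolation=cv2.INTER_CUBIC));s=sense();print(s["position"],s["tcp_rot"],s["contact_force"])
E
```

```text
[551.71783731 256.18751644 292.12763566] [-2.00938439 -2.41395833  0.00294805] [-0.43848605  0.68319214 -3.26928163]
```

View pics/g4.png

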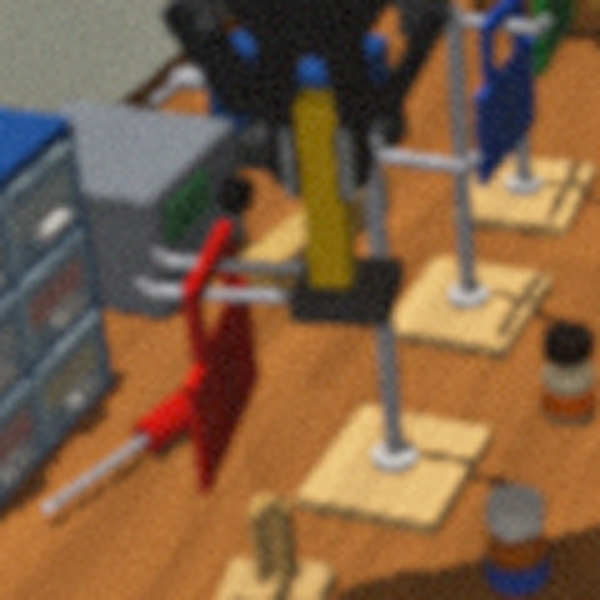

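The panel hangs upright on both tines, clear of the rack. I retreat towards the robot and then move sideways in line with the empty peg.

Request:
servo_tool(moves=[[[-0.007,0,0.001],[0,0,0],0],[[-0.013,0,0],[0,0,-1],0],[[-0.016,-0.003,0],[0,0,-1],0],[[-0.016,-0.006,0],[0,0,-1],0],[[-0.016,-0.01,0],[0,0,-1],0],[[-0.016,-0.013,0],[0,0,-1],0],[[-0.016,-0.015,0],[0,0,-1],0],[[-0.013,-0.015,0],[0,0,-1],0]])

```text
clock: 8.5
position: [437.2, 194.2, 294.0]
tcp_rot: [-2.153, -2.288, 0.002]
contact_force: [0.8, 1.1, -3.9]
opening: 19.4
gripper_force: 78.6
```

Request:
servo_tool(moves=[[[-0.008,-0.016,0],[0,0,-1],0],[[-0.003,-0.016,0],[0,0,-1],0],[[0,-0.016,0],[0,0,-1],0],[[0,-0.016,0],[0,0,-0.7],0],[[0,-0.014,0],[0,0,0],0],[[0,-0.01,0],[0,0,0],0],[[0,-0.006,0],[0,0,0],0],[[0,-0.003,0],[0,0,0],0]])

```text
clock: 9.3
position: [428.3, 97.0, 294.1]
tcp_rot: [-2.227, -2.215, -0.0]
contact_force: [0.5, 0.3, -4.2]
opening: 19.4
gripper_force: 78.6
```

Request:
servo_tool(moves=[[[0,0,0],[0,0,0],0],[[0,0,0],[0,0,0],0],[[0,0,0],[0,0,0],0],[[0,0,0],[0,0,0],0]])

```text
clock: 9.7
position: [428.1, 98.1, 294.1]
tcp_rot: [-2.225, -2.218, -0.0]
contact_force: [0.2, 0.4, -4.4]
opening: 19.1
gripper_force: 78.6
```

```bash
python3 - <<'E'
from workcell import *
from h import *
o=np.zeros((500,800,3),np.uint8)
for i,(n,x,y) in enumerate((("top",280,145),("side",265,140))):
    f=grab_frame(n);pickle.dump(f,open(n+"3.pkl","wb"));o[:,400*i:400*i+400]=cv2.resize(f["pixels"][y:y+100,x:x+80],(400,500),interpolation=cv2.INTER_CUBIC)
cv2.imwrite("pics/g5.png",o);s=sense();print(s["position"],s["tcp_rot"],s["contact_force"])
E
```

```text
[428.07988013  97.86909179 294.0704057 ] [-2.22550322e+00 -2.21715706e+00 -1.99770028e-04] [ 0.77808638  0.40065015 -3.66881158]
```

View pics/g5.png

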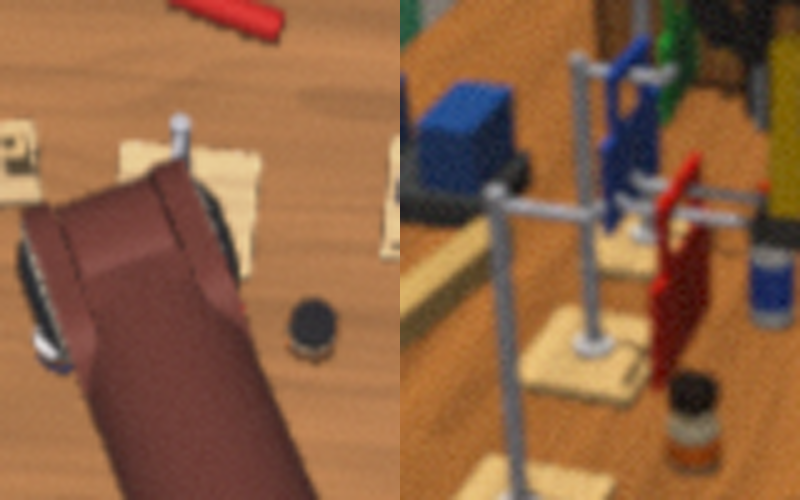

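The side crop shows the red panel hanging upright on the tines, with its top corner at (690,160). The free peg's post top is at (495,190) and its lip at about (600,205), close to the tine tips. I check relative alignment in the side view.

```bash
python3 - <<'E'
from fit import *
S3=pickle.load(open("side3.pkl","rb"));T3=pickle.load(open("top3.pkl","rb"))
c=lambda *p:cr((p[0]-400,p[1]),265,140,5)
L=lambda l,y,o:R.from_euler("z",y).apply(l)+o
o=[428.1,97.9,231.7];y=np.radians(-.2)
P=L(np.array([[94,14,13],[94,-14,13],[18,-22,14],[18,22,0]]),y,o);print("lift tips+y,-y pred",proj(S3,P).round(1).tolist())
Q=L(np.array([[0,0,234],[-66,0,235],[-66,0,221],[0,0,12]]),-.006,[600.9,96.6,0]);print("post,lip",proj(S3,Q).round(1).tolist(),proj(T3,Q[:1]).round(1))
print("seen posttop",c(495,190),"lip?",c(603,207),"tips",c(612,207),c(637,182),"posttop T",cr((180,122),280,145,5))
print("panel bar pred x=62..80",[proj(S3,L(np.array([[x,-34,23.]]),y,o)).round(1).tolist() for x in(62,70,80)],"seen",c(697,158))
print("panel low far",c(708,290),"low near",c(657,383),[proj(S3,L(np.array([[x,s*50,-84.]]),y,o)).round(1).tolist() for x in(62,70,80) for s in(-1,1)])
im=S3["pixels"][165:200,295:325]
cv2.imwrite("pics/lip.png",cv2.resize(S3["pixels"][165:200,270:330],(780,455),interpolation=cv2.INTER_CUBIC))
E
```

```text
lift tips+y,-y pred [[307.5, 180.0], [310.9, 175.5], [338.1, 177.3], [333.6, 189.2]]
post,lip [[283.0, 177.6], [305.0, 180.2], [305.2, 184.7], [288.0, 241.5]] [[315.8 168.9]]
seen posttop [283.6 177.6] lip? [305.2 181. ] tips [307. 181.] [312. 176.] posttop T [315.6 169. ]
panel bar pred x=62..80 [[[324.0, 170.6]], [[321.2, 170.3]], [[317.8, 169.8]]] seen [324.  171.2]
panel low far [326.2 197.6] low near [316.  216.2] [[[326.2, 201.0]], [[315.4, 218.8]], [[323.6, 200.6]], [[312.7, 218.4]], [[320.4, 200.1]], [[309.2, 217.8]]]
```

Alignment is consistent to within about 1 px, with the bar at 62 mm along the tines. I advance 71 mm over the lip.

Request:
servo_tool(moves=[[[0.005,-0.0008,0],[0,0,0],0],[[0.01,0,0],[0,0,0],0],[[0.012,0,0],[0,0,0],0],[[0.012,0,0],[0,0,0],0],[[0.012,0,0],[0,0,0],0],[[0.011,0,0],[0,0,0],0],[[0.006,0,0],[0,0,0],0],[[0.003,0,0],[0,0,0],0]])

```text
clock: 10.6
position: [499.8, 96.7, 293.8]
tcp_rot: [-2.226, -2.216, 0.0]
contact_force: [-0.6, 0.4, -4.6]
opening: 19.3
gripper_force: 78.7
```

Request:
servo_tool(moves=[[[0,0,0],[0,0,0],0],[[0,0,0],[0,0,0],0],[[0,0,0],[0,0,0],0]])

```text
clock: 10.9
position: [498.6, 96.8, 294.2]
tcp_rot: [-2.226, -2.217, 0.001]
contact_force: [-1.0, -0.7, -3.1]
opening: 19.3
gripper_force: 78.6
```

```bash
python3 - <<'E'
from workcell import *
from h import *
f=grab_frame("side");pickle.dump(f,open("side4.pkl","wb"));cv2.imwrite("pics/g6.png",cv2.resize(f["pixels"][150:240,255:355],(780,702),interpolation=cv2.INTER_CUBIC)[:600])
s=sense();print(s["position"],s["tcp_rot"],s["contact_force"])
E
```

```text
[498.68680791  96.76442578 294.19988066] [ 2.22592110e+00  2.21687736e+00 -3.67824261e-04] [-0.19595557 -0.70755486 -3.70292325]
```

```bash
cat > red.py <<'E'
from fit import *
def red(f,x0=265,x1=345,y0=140,y1=245):
    b,g,r=[f["pixels"][y0:y1,x0:x1,i].astype(int) for i in range(3)]
    v,u=np.nonzero((r>90)&(g<0.35*r)&(b<0.35*r)); u=u+x0;v=v+y0
    return len(u),[(int(u[i]),int(v[i])) for i in(v.argmin(),v.argmax(),u.argmin(),u.argmax())]
def pred(f,bar):  # bar = eye point; corners: top far, low near, low far
    return proj(f,np.array([[0,-34,10],[0,50,-97],[0,-50,-97]])+bar).round(1).tolist()
E
python3 - <<'E'
from red import *
for n,b in(("side3",[490,97.8,244.7]),("side4",[560.7,96.8,244.8])):
    f=pickle.load(open(n+".pkl","rb"));print(n,red(f),pred(f,np.array(b)))
E
```

```text
side3 (103, [(323, 171), (316, 216), (315, 197), (324, 171)]) [[324.0, 170.6], [315.5, 218.8], [326.2, 201.0]]
side4 (130, [(299, 168), (293, 211), (291, 193), (341, 178)]) [[300.2, 167.5], [291.6, 214.8], [303.7, 197.6]]
```

The panel moved with the lifter as predicted. I lower it onto the peg until the tines are free.

Request:
servo_tool(moves=[[[0,0,-0.005],[0,0,0],0],[[0,0,-0.006],[0,0,0],0],[[0,0,-0.005],[0,0,0],0],[[0,0,-0.004],[0,0,0],0],[[0,0,-0.004],[0,0,0],0],[[0,0,-0.004],[0,0,0],0],[[0,0,-0.002],[0,0,0],0],[[0,0,0],[0,0,0],0]])

```text
clock: 11.75
position: [499.0, 96.7, 263.8]
tcp_rot: [-2.226, -2.216, 0.001]
contact_force: [-0.1, -0.7, -2.5]
opening: 19.4
gripper_force: 78.6
```

Request:
servo_tool(moves=[[[0,0,0],[0,0,0],0],[[0,0,0],[0,0,0],0],[[0,0,0],[0,0,0],0]])

```text
clock: 12.05
position: [499.2, 96.8, 264.3]
tcp_rot: [2.226, 2.216, 0.001]
contact_force: [-0.2, -0.2, -2.5]
opening: 18.9
gripper_force: 78.6
```

```bash
python3 - <<'E'
from workcell import *
from red import *
f=grab_frame("side");cv2.imwrite("pics/g7.png",cv2.resize(f["pixels"][150:240,255:365],(770,630),interpolation=cv2.INTER_CUBIC)[:600])
s=sense();print(s["position"],s["tcp_rot"],s["contact_force"]);print(red(f),pred(f,np.array([560.7,96.8,229])))
E
```

```text
[499.18228461  96.76519028 264.22603396] [2.22623598e+00 2.21644976e+00 4.13473939e-04] [-0.24077044 -0.9618563  -3.24391705]
(125, [(300, 173), (292, 217), (291, 198), (340, 177)]) [[300.5, 172.5], [291.9, 219.6], [304.0, 202.1]]
```

View pics/g7.png

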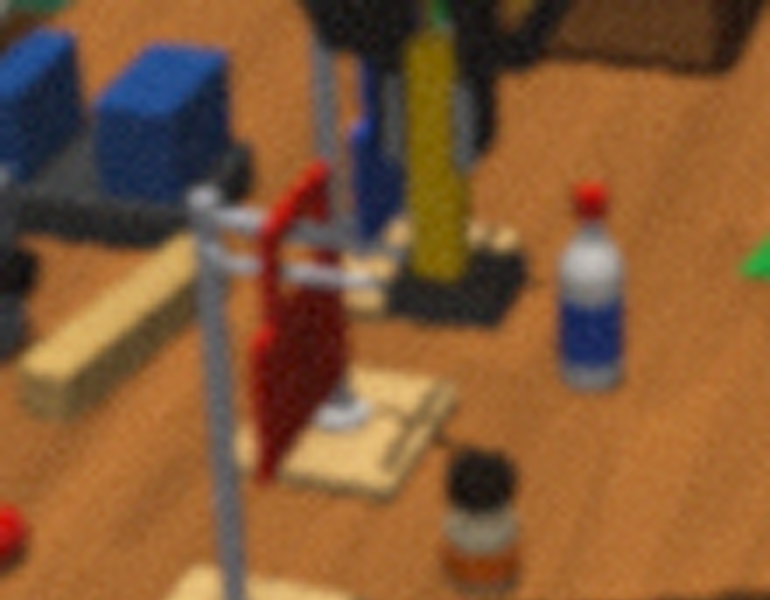

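The panel hangs on the peg, and its corners match an eye height of 229 mm. The tines sit inside the eye, free of it. I withdraw.

Request:
servo_tool(moves=[[[-0.004,0,0],[0,0,0],0],[[-0.008,0,0],[0,0,0],0],[[-0.01,0,0],[0,0,0],0],[[-0.011,0,0],[0,0,0],0],[[-0.012,0,0],[0,0,0],0],[[-0.012,0,0],[0,0,0],0],[[-0.011,0,0],[0,0,0],0],[[-0.006,0,0],[0,0,0],0]])

```text
clock: 12.9
position: [423.6, 96.8, 264.2]
tcp_rot: [2.226, 2.217, -0.001]
contact_force: [0.1, -0.2, -3.2]
opening: 18.9
gripper_force: 78.8
```

```bash
python3 - <<'E'
from workcell import *
from red import *
f=grab_frame("side");s=sense();print(s["position"],s["tcp_rot"],s["contact_force"]);print(red(f))
E
```

```text
[423.08447042  96.7348977  264.17447817] [-2.22521932e+00 -2.21726867e+00  2.08338791e-03] [-1.25318953  0.09488768 -1.88536365]
(136, [(300, 173), (292, 217), (291, 198), (339, 177)])
```

The panel stays put. I carry the lifter back to the pad.

Request:
servo_tool(moves=[[[0.003,-0.02,0],[0,0,-1],0],[[0,-0.038,0],[0,0,-3],0],[[0,-0.042,0],[0,0,-3],0],[[0,-0.042,0],[0,0,-3],0],[[0,-0.042,0],[0,0,-3],0],[[0,-0.042,0],[0,0,-3],0],[[0,-0.042,0],[0,0,-3],0],[[0,-0.042,0],[0,0,-3],0]])

```text
clock: 13.75
position: [428.3, -215.2, 264.2]
tcp_rot: [2.61, 1.748, 0.001]
contact_force: [1.5, 0.7, -2.9]
opening: 19.4
gripper_force: 78.7
```

Request:
servo_tool(moves=[[[-0.004,-0.042,0],[0,0,-3],0],[[-0.007,-0.04,0],[0,0,-3],0],[[-0.007,-0.03,-0.02],[0,0,-3],0],[[-0.006,-0.02,-0.04],[0,0,-2],0],[[-0.002,-0.008,-0.05],[0,0,0],0],[[0,0,-0.04],[0,0,0],0],[[0,0,-0.01],[0,0,0],0],[[0,0,0],[0,0,0],0]])

```text
clock: 14.55
position: [401.9, -352.5, 103.6]
tcp_rot: [-2.761, -1.492, 0.001]
contact_force: [0.7, 0.4, -1.3]
opening: 19.0
gripper_force: 78.8
```

Request:
servo_tool(moves=[[[0,0,0],[0,0,0],0],[[0,0,0],[0,0,0],0]])

```text
clock: 14.75
position: [404.0, -354.1, 107.1]
tcp_rot: [2.759, 1.491, 0.003]
contact_force: [-0.2, -0.4, -2.3]
opening: 19.0
gripper_force: 78.8
```

Request:
servo_tool(moves=[[[-0.002,0,-0.015],[0,0,0],0],[[0,0,-0.012],[0,0,0],0],[[0,0,-0.006],[0,0,0],0],[[0,0,-0.003],[0,0,0],0],[[0,0,0],[0,0,0],0],[[0,0,0],[0,0,0],0],[[0,0,0],[0,0,0],0],[[0,0,0],[0,0,0],0]])

```text
clock: 15.55
position: [400.4, -353.3, 69.1]
tcp_rot: [2.764, 1.493, 0.0]
contact_force: [-0.4, 0.3, -3.1]
opening: 18.6
gripper_force: 78.8
```

Request:
servo_tool(moves=[[[0,0,-0.0015],[0,0,0],0],[[0,0,-0.001],[0,0,0],0],[[0,0,-0.0005],[0,0,0],0],[[0,0,0],[0,0,0],0],[[0,0,0],[0,0,0],0],[[0,0,0],[0,0,0],0]])

```text
clock: 16.15
position: [400.3, -353.2, 66.3]
tcp_rot: [2.764, 1.493, 0.0]
contact_force: [-1.2, 0.8, 5.6]
opening: 19.1
gripper_force: 80.1
```

Contact shows at z = 66.3, as at the grasp. I release the handle and rise.

Request:
servo_tool(moves=[[[0,0,0],[0,0,0],0.3],[[0,0,0],[0,0,0],0.5],[[0,0,0],[0,0,0],1],[[0,0,0],[0,0,0],1],[[0,0,0],[0,0,0],1],[[0,0,0],[0,0,0],1],[[0,0,0],[0,0,0],1],[[0,0,0],[0,0,0],1]])

```text
clock: 16.95
position: [400.1, -353.2, 65.7]
tcp_rot: [-2.764, -1.493, 0.0]
contact_force: [0.3, -0.4, 0.2]
opening: 85.5
gripper_force: 0.0
```

Request:
servo_tool(moves=[[[0,0,0.01],[0,0,0],1],[[0,0,0.03],[0,0,0],1],[[0,0,0.04],[0,0,0],1],[[0,0,0.04],[0,0,0],1],[[0,0,0.03],[0,0,0],1],[[-0.02,-0.045,0.02],[0,0,0],1],[[-0.02,-0.045,0.02],[0,0,0],1],[[-0.02,-0.045,0],[0,0,0],1]])

```text
clock: 17.75
position: [343.5, -484.9, 258.0]
tcp_rot: [2.756, 1.492, 0.003]
contact_force: [1.2, -0.2, -0.1]
opening: 85.4
gripper_force: 0.0
```

Request:
servo_tool(moves=[[[-0.02,-0.045,0],[0,0,0],1],[[-0.02,-0.045,0],[0,0,0],1],[[-0.02,-0.045,0],[0,0,0],1],[[0,0,0],[0,0,0],1],[[0,0,0],[0,0,0],1],[[0,0,0],[0,0,0],1],[[0,0,0],[0,0,0],1]])

```text
clock: 18.45
position: [284.2, -616.3, 254.0]
tcp_rot: [2.762, 1.497, 0.002]
contact_force: [1.2, -0.7, -0.6]
opening: 85.7
gripper_force: 0.0
```

```bash
python3 - <<'E'
from workcell import *
from red import *
f=grab_frame("side");t=grab_frame("top");s=sense();print(s["position"],s["contact_force"],s["opening"]);print(red(f))
def yel(p,x0,x1,y0,y1):
    b,g,r=[p[y0:y1,x0:x1,i].astype(int) for i in range(3)];v,u=np.nonzero((r>110)&(g>.7*r)&(b<.4*r));return len(u),u.mean()+x0,v.mean()+y0,v.min()+y0
for n,fr,w in(("top",t,(420,475,220,280)),("side",f,(350,410,140,200))):
    print(n,yel(fr["pixels"],*w),"pred handle top",proj(fr,[[400.3,-353.2,115]]))
u=yel(t["pixels"],420,475,220,280);print(atz(t,[u[1:3]],115))
E
```

```text
[ 283.82152978 -616.68509418  254.03596233] [0.78067688 0.67217184 0.39111603] 85.38503230453577
(131, [(299, 174), (292, 218), (291, 198), (341, 178)])
top (39, np.float64(448.5897435897436), np.float64(250.28205128205127), np.int64(247)) pred handle top [[449.13863542 249.84917997]]
side (144, np.float64(379.36805555555554), np.float64(173.45138888888889), np.int64(159)) pred handle top [[379.77854906 159.92174432]]
[[ 398.74667551 -351.46309246  115.        ]]
```

The lifter stands upright at the pad's centre, with its handle top within 1 px in both views. The panel is still on the peg, so I hand in.

```bash
python3 -c "
from workcell import *
print(job_done())"
```

```text
the job is handed in; nothing more can be done
None
```

The wet red panel hangs by its eye on the empty drying peg, and the lifter stands upright in the middle of its green pad; I handed the job in at about 18.6 s, and the judge returned no verdict.

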